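# Check a kit bin's catch and sprung cover

## Robot

A 6-joint arm with a two-finger parallel gripper is mounted at the origin on a cart in front of the work surface, level with it; the furniture and walls round the work are solid. World frame = base frame: x ahead of the robot, y to its left, z up, the work surface at z = 0. Lengths are in m, angles in rad, forces in N, time in s.
With the tool pointing down it reaches from about 0.375 to 0.825 m from the base axis. Payload 5.5 kg.
Tool frame: the origin (TCP) lies between the finger pads; the fingertips stand 14 mm ahead of it and the grasp point (between the pads) lies 5 mm behind it; z points along the fingers, y is the direction in which the jaws open and shut (so a half turn about z gives the same grasp; the last joint's range is limited). The gripper opens to 85 mm and grips with 20 to 120 N. Pads are 22 mm wide; open, the fingers measure 114 mm over their backs; the gripper's body (76 mm by 85 mm) begins 54 mm behind the grasp point. The pads swing forward as they close: fully open they stand 13 mm farther back than shut.
Start: joints at [1.207, 0.314, -0.047, 1.21, 0, 1.571], TCP at [0.213, 0.561, 0.245] pointing down, gripper open.
Joint ranges: [-2.67, 2.67], [-0.69, 1.73], [-1.03, 1.25], [-2.08, 2.16], [-1.42, 1.45], [-3.14, 3.14]. Speed limits (rad/s): [2.39, 2.39, 3.01, 3.14, 3.14, 3.14].

## Interface

Orientations are given as a rotation vector (axis times angle).
In Python, from cell import manip gives the robot as it stands.
- The arm moves only by the tool drive_tool, never from a script. Its argument "rows" is a list of rows, each a list of 4 numbers: the shift along the world's x, y, z in cm, then the turn about the world's z in rad. A call has exactly 10 rows; each row shifts and turns the commanded pose from where the row before left it; what a row does not reach is not made up. A row lasts 1/8 s, in which the tool goes at most 62.5 mm and 10.7 degrees, less where a joint would pass 70% of its speed; a pose out of reach is approached as far as the arm can. A call is refused whole if a number of a shift passes 6.25 or a number of a turn 0.188, either way. A call with a gripper value outside its range is refused whole. "hand" is the closure, from 0 (fully open) to 1 (shut), set as the call begins (left out, the last holds). The fingers move at their own pace and stop on an object; the grip force is fixed at half the most. Time passes only in rows, so rows that do not move let the fingers close, or fill a call up. It gives the time, the measured TCP pose, the force and the opening at its end, in the units of the state.
- manip.read_state(): the state, without advancing time (a new reading comes with each control period).
- manip.grab_frame(name): name is "scene" or "side" or "wrist"; returns a dict with "frame" (384x512x3 uint8, red, green, blue), "fx", "fy", "cx", "cy" (pixels), "R" (3x3) and "t" (3): a world point X has camera coordinates R X + t; the wrist camera has in their place "mount" (4x4, takes a point from camera to tool coordinates, whose origin is the TCP and whose axes are the flange's). Camera axes: x right, y down, z forward; pixel columns grow to the right and rows downward; lengths in m; the calibration is good to about 2 mm. A picture is of the moment at which its call begins: read the wrist's pose just before it. There is no depth.
- manip.job_done(): hands the job in, once; it reports no verdict.
The state is a dict: "t": time; "joints": joint angles; "qvel": joint speeds; "effort": joint torques, N m; "tool_pos": TCP position; "eef_rot": TCP orientation; "contact_force": force on the tool from outside, world axes, zero at the start; "ft_torque": the same for the moment, N m; "grip_width": finger opening in m.
Only numpy, scipy, OpenCV 4.12 (cv2) and the standard library are available. Lean on these libraries where they do the work, as an engineer would, in place of code of your own. Each camera call takes 0.05 s, during which the arm holds its last target.

## Task

Check the refitted spring of the steel kit bin's cover: first press the ajar cover fully shut until its catch snaps home, then take it by the front lug and raise it a few degrees past its balance point, without letting it fly up to its stop. Then ease it back and finish holding it still, a few degrees below the balance point, where it would fall shut if let go: the job ends with the robot still holding the cover up there. Leave the cup, the muller and the brush beside the bin alone.

Things in the scene. Friction and masses are not known exactly. Their poses are not given: they have to be found in the camera images.
- bin: Grey steel bin fixed on the light box, 200 (x) x 260 (y) x 85 mm high, a jar and a dish inside. Origin: centre of its underside. Its -x side is the front (towards the robot), z up. 14 mm off its +y side stands a curved steel rod with one dark round stud; a pin on the cover's side passes along the rod and meets the stud at the balance point.
- cover (a joint): Opening angle of the bare metal cover, rad: 0 = fully shut (stop), grows as its front rises, upper stop 1.35. Starts ajar at about 0.08, its tongue on a sprung roller catch; shut means below 0.02. Balance point 0.85 (49 degrees): below it the cover falls shut by itself, above it the hinge spring swings it up to the stop. 'A few degrees below' is 0.66 to 0.83.
- lug (a point): Centre of the black pull lug in the middle of the cover's front edge, in the cover's plane: 24 mm wide (along the bin's y), 12 mm thick, 44 mm long, 231 mm from the hinge axis, 89 mm above the surface when shut. Can be pinched across its width from above and turns between the fingers. A push of 6 N on it snaps the cover shut, 7 N pulls it out of the catch, then it weighs about 1.3 N, less near balance.
- cover_hinge (a point): Middle of the hinge axis of the cover (210 x 272 mm, 1 kg), 100 mm behind the bin's centre (bin +x), 89 mm above the surface; the axis runs along the bin's y. Opening takes the lug from the bin's front up and back on an arc of 231 mm radius about this axis.
- cup: Bystander: pale mixing cup, 71 mm across, 56 mm high, standing left of the bin. Origin: centre of its underside.
- glass_muller: Bystander: glass muller, 60 mm across, 81 mm high, standing right of the bin. Origin: centre of its underside.
- brush: Bystander: broad brush, 189 mm long, lying right of the bin. Origin: centre of its underside.

How it is judged:
On the way, in this order (a step that is already met when the one before it is completed fails the run):
1. the cover is pressed fully shut, past its catch (value of joint cover below 0.02 rad), for 0.2 s.
2. the cover is raised past its balance point (value of joint cover above 0.89 rad), for 0.1 s.
At the end, for the whole second after the job is handed in: The robot alone holds the cover still (under 0.05 rad/s, touching it with more than 0.1 N) at an opening of 0.66 to 0.835 rad, just below the balance point at 0.85 (value of joint cover between 0.66 and 0.835 rad and velocity of joint cover between -0.05 and 0.05 rad/s and (contact force between cover and the fingers above 0.1 N or contact force between cover and the arm above 0.1 N) and contact force between cover and cup below 0.05 N and contact force between cover and glass_muller below 0.05 N and contact force between cover and brush below 0.05 N); the arm keeps its last pose, push and grip.
It fails at once if the cover flies up to its stop (value of joint cover above 1.28 rad).
It fails at once if a bystander is disturbed (distance of any of cup, glass_muller, brush from where it was at the start of the episode above 0.03 m).
It also fails if it takes over 42 s, if anything falls off the work surface, if the arm or the gripper's body presses on something with over 40 N, if the wrist force passes 120 N, or if a joint passes its speed limit or range.

## Working session

There is one attempt and no reset: what is moved stays moved. The work goes in short steps, Python scripts to look and compute and a tool call to move; the robot and the scene stay as the last step left them, time stands still between calls to the robot, and variables do not carry over. Pictures are saved under pics/ and viewed, and the job is handed in when it is done.

Besides the shell and the picture viewer there is one more tool, called after "Call:" as name([rows], argument=value, ...), one row to a line, values as JSON. drive_tool: Moves the arm, as the interface text tells. Its arguments: {"type":"object","properties":{"rows":{"type":"array","items":{"type":"array","items":{"type":"number"}}},"hand":{"type":"number"}},"required":["rows"]}

```bash
mkdir -p pics; ls; python3 - <<'E'
from cell import manip
import cv2
s=manip.read_state();print(s)
for n in("scene","side"):
    f=manip.grab_frame(n);cv2.imwrite(f"pics/{n}0.png",f["frame"][:,:,::-1])
    print(n,f["fx"],f["fy"],f["cx"],f["cy"],f["R"],f["t"])
E
```

```text
pics
{'t': 0.0, 'joints': array([ 1.20700977e+00,  3.14206523e-01, -4.81196785e-02,  1.21020997e+00,
       -6.84561662e-06,  1.57082531e+00]), 'qvel': array([-2.83688688e-04,  3.09218246e-04,  6.73948211e-05,  4.54998325e-04,
       -8.19506348e-04, -7.51408931e-05]), 'effort': array([-1.86301986e-03, -5.39590144e+01,  3.39748085e+01,  1.94387930e-02,
       -2.17947252e-05,  5.28007334e-06]), 'tool_pos': array([0.21328459, 0.56018991, 0.24442845]), 'eef_rot': array([-5.68277631e-01, -3.08945348e+00,  2.68953671e-03]), 'contact_force': array([ 0.86394858, -0.26267883,  0.03043632]), 'ft_torque': array([ 0.03832457, -0.06736104, -0.0157235 ]), 'grip_width': 0.0848053344598709}
scene 354.08704259213624 354.08704259213624 251.64651440066578 190.20532427663056 [[-0.57392857 -0.81887128  0.00747137]
 [-0.49739652  0.34133726 -0.79754973]
 [ 0.65054032 -0.46145281 -0.60320693]] [0.38763593 0.38106932 0.52141637]
side 368.93090323794473 368.93090323794473 254.965873503649 194.78635172038796 [[ 1.69361756e-01 -9.85553794e-01  5.61048970e-04]
 [-8.46501867e-01 -1.45757975e-01 -5.12044141e-01]
 [ 5.04728823e-01  8.62457661e-02 -8.58958953e-01]] [-0.0536896   0.57315093  0.68263653]
```

View pics/scene0.png

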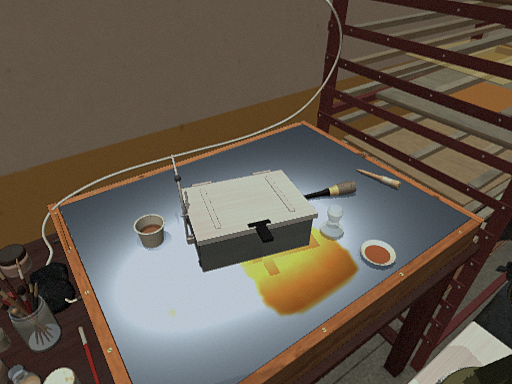

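View pics/side0.png

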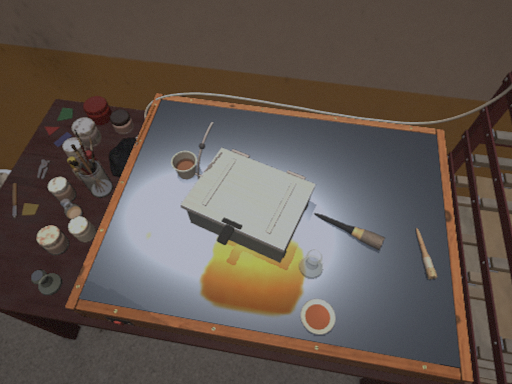

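The scene view shows the bin at about (250,220) with a black T-shaped lug at (262,232). In the side view the lug is at (228,232), the cup at (185,165) and the muller at (312,263). Next I'll enlarge both views.

```bash
cat > h.py <<'E'
import numpy as np,cv2
def ray(f,u,v):
    d=np.array([(u-f["cx"])/f["fx"],(v-f["cy"])/f["fy"],1.]);R=np.array(f["R"]);return -R.T@np.array(f["t"]),R.T@d
def onz(f,u,v,z):
    o,d=ray(f,u,v);return o+d*(z-o[2])/d[2]
def proj(f,X):
    c=np.array(f["R"])@np.array(X)+np.array(f["t"]);return f["fx"]*c[0]/c[2]+f["cx"],f["fy"]*c[1]/c[2]+f["cy"]
def tri(fa,a,fb,b):
    o1,d1=ray(fa,*a);o2,d2=ray(fb,*b)
    A=np.stack([d1,-d2],1);s=np.linalg.lstsq(A,o2-o1,rcond=None)[0]
    p,q=o1+d1*s[0],o2+d2*s[1];return (p+q)/2,np.linalg.norm(p-q)
E
python3 - <<'E'
from cell import manip
import cv2
from h import *
S=manip.grab_frame("scene");D=manip.grab_frame("side")
np.savez("f0.npz",S=S,D=D)
a=cv2.resize(S["frame"][140:280,120:360,::-1],None,fx=3.3,fy=3.3,interpolation=2);cv2.imwrite("pics/s1.png",a)
a=cv2.resize(D["frame"][110:290,160:400,::-1],None,fx=3.3,fy=3.3,interpolation=2);cv2.imwrite("pics/d1.png",a)
for n,f,lo,hi in(("S",S,(240,210),(285,255)),("D",D,(205,205),(260,255))):
    g=f["frame"].max(2); m=np.zeros_like(g); m[lo[1]:hi[1],lo[0]:hi[0]]=(g<45)[lo[1]:hi[1],lo[0]:hi[0]]
    k,_,st,c=cv2.connectedComponentsWithStats(m.astype('uint8'))
    for i in range(1,k):
        if st[i,4]>20:print(n,st[i],c[i])
E
```

```text
S [248 220  26  23 296] [262.81418919 230.87162162]
```

View pics/s1.png

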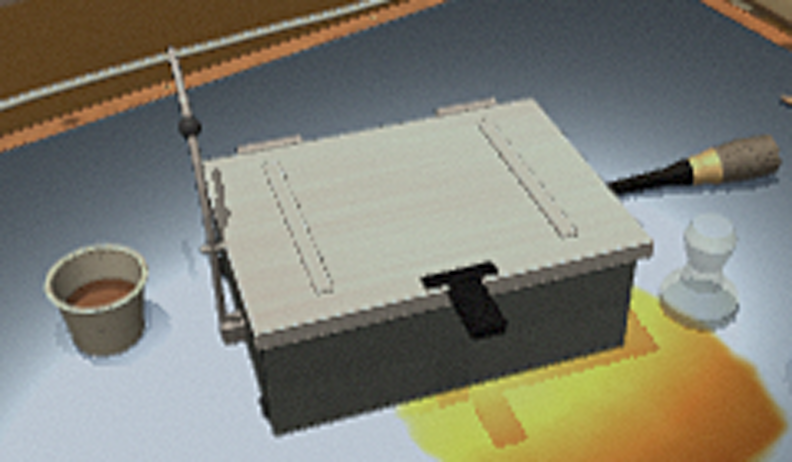

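View pics/d1.png

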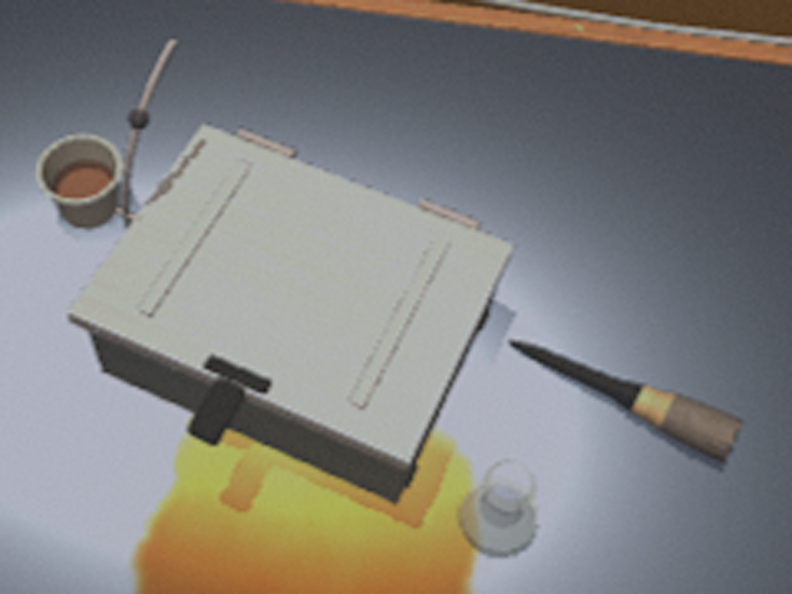

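```bash
python3 - <<'E'
from h import *
z=np.load("f0.npz",allow_pickle=True);S=z["S"].item();D=z["D"].item()
cs=lambda p:(120+(p[0]+.5)/3.3-.5,140+(p[1]+.5)/3.3-.5)
cd=lambda p:(160+(p[0]+.5)/3.3-.5,110+(p[1]+.5)/3.3-.5)
P={}
for n,a,b in [("FL",(259,332),(70,317)),("FR",(652,245),(408,462)),("BR",(535,100),(512,245)),("BL",(205,160),(203,125)),("stud",(190,126),(138,119)),
 ("tipL",(476,322),(192,425)),("tipR",(504,316),(224,437)),("tongL",(447,290),(212,378)),("tongR",(484,278),(243,391)),
 ("bFLbottom",(277,433),(104,372))]:
    p,e=tri(S,cs(a),D,cd(b));P[n]=p;print(n,p.round(4),round(e,4))
f=P["FR"]-P["FL"];print("yaw front",np.degrees(np.arctan2(f[0],-f[1])),np.linalg.norm(f))
f=P["BR"]-P["BL"];print("yaw back",np.degrees(np.arctan2(f[0],-f[1])),np.linalg.norm(f))
for a,b in(("FL","BL"),("FR","BR")):
    f=P[b]-P[a];print(np.degrees(np.arctan2(f[1],f[0])),np.linalg.norm(f),f[2])
c=lambda n,a,b:print(n,onz(S,*cs(a),0).round(3),onz(D,*cd(b),0).round(3))
c("cup",(108,350),(88,222));c("mul",(700,325),(500,550))
for X in ([.213,.56,.245],[0.1,0.5,.3]):print(proj(S,X),proj(D,X))
E
```

```text
FL [0.5468 0.2211 0.1039] 0.0031
FR [ 0.4765 -0.0377  0.0987] 0.0011
BR [ 0.6713 -0.0937  0.088 ] 0.0024
BL [0.7419 0.165  0.0927] 0.0014
stud [0.6822 0.195  0.1696] 0.0003
tipL [0.4735 0.1123 0.1121] 0.0005
tipR [0.4724 0.0903 0.1051] 0.0024
tongL [0.5126 0.1069 0.1065] 0.0014
tongR [0.5051 0.083  0.1097] 0.0008
bFLbottom [ 0.5554  0.2136 -0.002 ] 0.0013
yaw front -15.192860838187963 0.2682130144720937
yaw back -15.25729764530434 0.26823998029717117
-16.034972646058364 0.20331700291300225 -0.011247272569494149
-16.04660571661979 0.20298744804932864 -0.010711684897131368
cup [0.691 0.278 0.   ] [0.692 0.264 0.   ]
mul [ 0.466 -0.093  0.   ] [ 0.461 -0.115  0.   ]
(np.float64(-15.330251374988592), np.float64(568.1382123332454)) (np.float64(-79.53427537355623), np.float64(303.9216341413686))
(np.float64(95.75278115515431), np.float64(722.4713939397626)) (np.float64(-121.6613236241119), np.float64(381.1985421017083))
```

Triangulation agrees with the given sizes: cover width 268 mm against 272, depth 203 mm against 210, and the front edge raised. The bin is yawed by about -15.5°, the hinge middle is near (0.710, 0.036), and the lug is near (0.488, 0.098). I'll move above the lug and align the jaws with the bin's y.

Call:
drive_tool([
  [2.66,-4.61,0,0.0094],
  [2.66,-4.61,0,0.0094],
  [2.66,-4.61,0,0.0094],
  [2.66,-4.61,0,0.0094],
  [2.66,-4.61,0,0.0094],
  [2.66,-4.61,0,0.0094],
  [2.66,-4.61,0,0.0094],
  [2.66,-4.61,0,0.0094],
  [2.66,-4.61,0,0.0094],
  [2.66,-4.61,0,0.0094],
], hand=0.2)

```text
t: 1.45
tool_pos: [0.4801, 0.0981, 0.2454]
eef_rot: [0.422, 3.113, 0.0]
contact_force: [2.0, 1.3, -0.4]
grip_width: 0.0682
```

```bash
python3 - <<'E'
from cell import manip
from h import *
from scipy.spatial.transform import Rotation as Ro
s=manip.read_state();W=manip.grab_frame("wrist")
np.savez("w1.npz",W=W,s=s)
print(s["t"],s["tool_pos"],s["eef_rot"],s["grip_width"],s["contact_force"]);print(Ro.from_rotvec(s["eef_rot"]).as_matrix().round(3));print(W["mount"])
cv2.imwrite("pics/w1.png",W["frame"][:,:,::-1])
E
```

```text
1.45 [0.48011748 0.09809248 0.24535369] [4.22102396e-01 3.11285063e+00 3.71479189e-04] 0.06820516263522404 [ 1.97942773  1.29380802 -0.35511816]
[[-0.964  0.266  0.   ]
 [ 0.266  0.964  0.   ]
 [-0.     0.    -1.   ]]
[[ 3.79089493e-04 -9.52850108e-01 -3.03441145e-01  7.72613133e-02]
 [ 9.99999792e-01  5.19790055e-04 -3.82916418e-04  6.31873191e-04]
 [ 5.22587639e-04 -3.03440936e-01  9.52850106e-01 -1.28617008e-01]
 [ 0.00000000e+00  0.00000000e+00  0.00000000e+00  1.00000000e+00]]
```

View pics/w1.png

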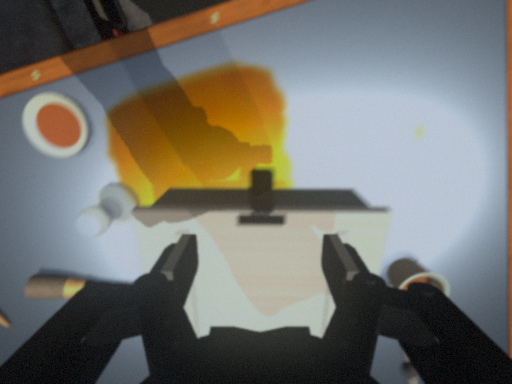

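The wrist view shows the black lug from (261,170) to (261,210), with the cover edge square to the image and the fingers symmetric about column 260. Next I'll locate the lug from this view.

```bash
python3 - <<'E'
from h import *
from scipy.spatial.transform import Rotation as Ro
z=np.load("w1.npz",allow_pickle=True);W=z["W"].item();s=z["s"].item()
g=W["frame"].max(2);print(g[160:225:3,261], g[185,245:280], g[200,245:280])
T=np.eye(4);T[:3,:3]=Ro.from_rotvec(s["eef_rot"]).as_matrix();T[:3,3]=s["tool_pos"]
C=np.linalg.inv(T@np.array(W["mount"]));W["R"]=C[:3,:3];W["t"]=C[:3,3]
for n,u,v,h in(("tip",261,170,.115),("root",261,209,.111),("FL",389,208,.107),("FR",134,208,.107),("lugL",250,190,.112),("lugR",272,190,.112)):print(n,onz(W,u,v,h).round(4))
H=np.array([.710,.0356,.089]);
for r in(.209,.231,.240,.253):print(r,proj(W,H+[-.9636*r,.2672*r,.0187*r/.231+.003]))
E
cd pics; python3 -c "
import cv2;a=cv2.imread('w1.png');cv2.imwrite('w1c.png',cv2.resize(a[150:240,210:310],None,fx=6,fy=6,interpolation=0))"
```

```text
[182 186 172 111  58  64  55  54  54  52  51  52  55  56  53  54  57  70
  83  62  65  93] [182 176 168 154 138 119  95  78  62  52  58  56  55  55  55  52  56  55
  53  56  55  54  57  58  55  63  84 112 131 144 163 170 178 182 180] [65 64 61 61 63 58 59 58 56 52 58 58 52 55 57 52 56 55 62 58 58 57 55 56
 59 58 57 59 59 60 62 60 60 66 64]
tip [0.4679 0.1037 0.115 ]
root [0.5082 0.0927 0.111 ]
FL [0.5438 0.22   0.107 ]
FR [ 0.4738 -0.0339  0.107 ]
lugL [0.4853 0.0876 0.112 ]
lugR [0.4912 0.1086 0.112 ]
0.209 (np.float64(259.9469794562777), np.float64(208.90560451519585))
0.231 (np.float64(259.9936677158942), np.float64(189.02578546089504))
0.24 (np.float64(260.013593094868), np.float64(180.54157697163757))
0.253 (np.float64(260.04327343600727), np.float64(167.90371434485255))
```

View pics/w1c.png

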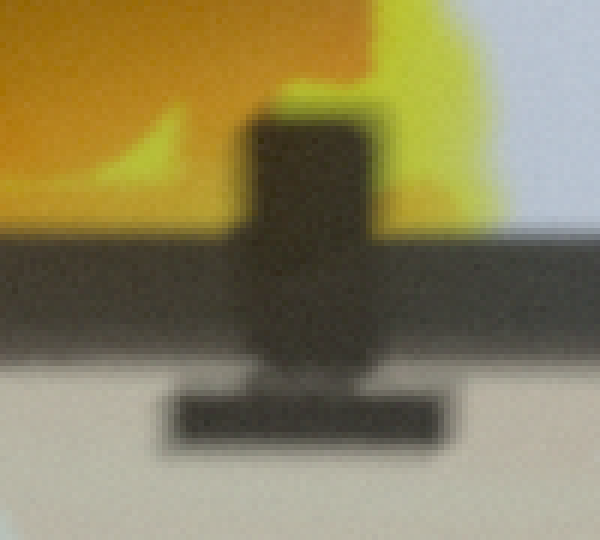

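The wrist ray puts the lug within 1–2 mm of the triangulated model. I'll descend with the jaws straddling it.

Call:
drive_tool([
  [0,0.2,-2,0],
  [0,0,-2,0],
  [0,0,-2,0],
  [0,0,-2,0],
  [0,0,-2,0],
  [0,0,-1.7,0],
  [0,0,-1.5,0],
  [0,0,-0.7,0],
  [0,0,-0.2,0],
  [0,0,0,0],
])

```text
t: 2.75
tool_pos: [0.4798, 0.1018, 0.1046]
eef_rot: [0.423, 3.112, 0.0]
contact_force: [-0.4, 0.5, 0.0]
grip_width: 0.0682
```

Call:
drive_tool([
  [0,0,0,0],
  [0,0,0,0],
  [0,0,0,0],
  [0,0,0,0],
  [0,0,0,0],
  [0,0,0,0],
  [0,0,0,0],
  [0,0,0,0],
  [0,0,0,0],
  [0,0,0,0],
], hand=1)

```text
t: 4.0
tool_pos: [0.48, 0.1027, 0.1048]
eef_rot: [0.422, 3.112, 0.004]
contact_force: [0.4, 4.8, 1.8]
grip_width: 0.0229
```

```bash
cat > look.py <<'E'
import sys
from cell import manip
from h import *
from scipy.spatial.transform import Rotation as Ro
k=sys.argv[1]
s=manip.read_state();print(s["t"],s["tool_pos"].round(4),s["grip_width"].round(4),s["contact_force"].round(2),s["ft_torque"].round(2))
a=[cv2.resize(manip.grab_frame(n)["frame"][y:y+200,x:x+200,::-1],None,fx=2,fy=2,interpolation=2) for n,y,x in(("scene",100,140),("side",90,150))]
cv2.imwrite(f"pics/k{k}.png",np.hstack(a))
E
python3 look.py 1
```

```text
Traceback (most recent call last):
  File "look.py", line 6, in <module>
    s=manip.read_state();print(s["t"],s["tool_pos"].round(4),s["grip_width"].round(4),s["contact_force"].round(2),s["ft_torque"].round(2))
                                                             ^^^^^^^^^^^^^^^^^^^^^
AttributeError: 'float' object has no attribute 'round'
```

Grip width is 22.9 mm, so the lug is held. Now I'll press down.

Call:
drive_tool([
  [0,0.1,-0.4,0],
  [-0.05,0,-0.4,0],
  [0,0,-0.4,0],
  [0,0,-0.4,0],
  [0,0,-0.3,0],
  [0,0,-0.2,0],
  [0,0,0,0],
  [0,0,0,0],
  [0,0,0,0],
  [0,0,0,0],
])

```text
t: 5.25
tool_pos: [0.4792, 0.103, 0.0852]
eef_rot: [0.422, 3.112, 0.001]
contact_force: [-8.6, 2.7, 23.8]
grip_width: 0.0229
```

```bash
sed -i 's/s\["grip_width"\].round(4)/round(s["grip_width"],4)/' look.py; python3 look.py 1
```

```text
5.25 [0.4792 0.103  0.0852] 0.0229 [-8.63  2.66 23.8 ] [ 0.29  1.26 -0.11]
```

View pics/k1.png

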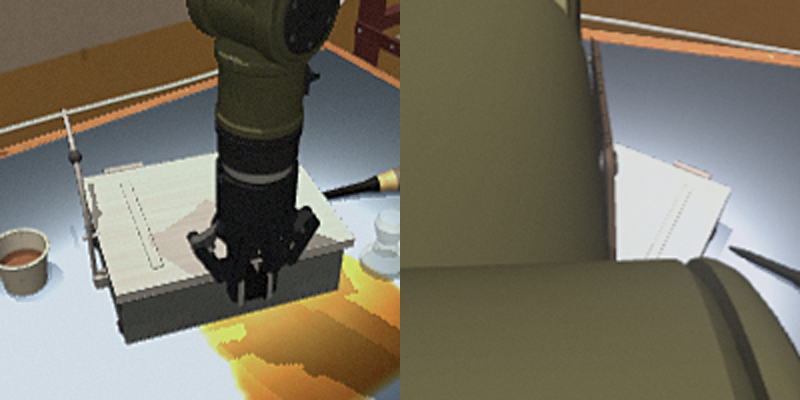

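```bash
python3 - <<'E'
from h import *
z=np.load("f0.npz",allow_pickle=True);S=z["S"].item()
H=np.array([.710,.0356,.089]);ex=np.array([.9636,-.2672,0]);ey=np.array([.2672,.9636,0]);zz=np.array([0,0,1.])
for th in(0,.02,.05,.08):
    x=-ex*np.cos(th)+zz*np.sin(th);n=ex*np.sin(th)+zz*np.cos(th)
    print(th,[np.array(proj(S,H+.21*x+sy*.136*ey+.002*n)).round(1) for sy in(1,-1)])
E
python3 -c "
import cv2;a=cv2.imread('pics/k1.png')
cv2.imwrite('pics/k1c.png',cv2.resize(a[200:350,80:380],None,fx=2.6,fy=2.6,interpolation=0))"
```

```text
0 [array([199.2, 246.4]), array([318.8, 217.3])]
0.02 [array([199. , 244.9]), array([319. , 215.9])]
0.05 [array([198.7, 242.6]), array([319.3, 213.7])]
0.08 [array([198.4, 240.3]), array([319.5, 211.4])]
```

View pics/k1c.png

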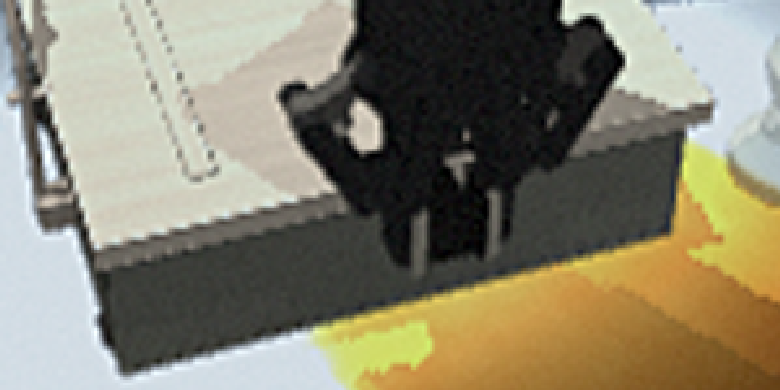

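The cover's front corners are now at scene pixels (198,248) and (317,220). That's within 3 px of the shut prediction, past it and away from the ajar one, and the arm feels 24 N from the stop. The cover is shut, so I'll compute the arc.

```bash
python3 - <<'E'
import numpy as np
r=24.04;th=np.arange(0,.961,.04)
P=np.stack([.9636*r*(1-np.cos(th)),-.2672*r*(1-np.cos(th)),r*np.sin(th)],1)
for a,d in zip(th[1:],np.diff(P,axis=0).round(2)):print(a.round(2),d)
E
```

```text
0.04 [ 0.02 -0.01  0.96]
0.08 [ 0.06 -0.02  0.96]
0.12 [ 0.09 -0.03  0.96]
0.16 [ 0.13 -0.04  0.95]
0.2 [ 0.17 -0.05  0.95]
0.24 [ 0.2  -0.06  0.94]
0.28 [ 0.24 -0.07  0.93]
0.32 [ 0.27 -0.08  0.92]
0.36 [ 0.31 -0.09  0.91]
0.4 [ 0.34 -0.1   0.89]
0.44 [ 0.38 -0.1   0.88]
0.48 [ 0.41 -0.11  0.86]
0.52 [ 0.44 -0.12  0.84]
0.56 [ 0.48 -0.13  0.82]
0.6 [ 0.51 -0.14  0.8 ]
0.64 [ 0.54 -0.15  0.78]
0.68 [ 0.57 -0.16  0.76]
0.72 [ 0.6  -0.17  0.74]
0.76 [ 0.62 -0.17  0.71]
0.8 [ 0.65 -0.18  0.68]
0.84 [ 0.68 -0.19  0.66]
0.88 [ 0.7  -0.19  0.63]
0.92 [ 0.73 -0.2   0.6 ]
0.96 [ 0.75 -0.21  0.57]
```

Call:
drive_tool([
  [0.05,0,0.2,0],
  [0.02,-0.01,0.96,0],
  [0.06,-0.02,0.96,0],
  [0.09,-0.03,0.96,0],
  [0.13,-0.04,0.95,0],
  [0.17,-0.05,0.95,0],
  [0.2,-0.06,0.94,0],
  [0.24,-0.07,0.93,0],
  [0,0,0,0],
  [0,0,0,0],
])

```text
t: 6.6
tool_pos: [0.489, 0.1002, 0.1515]
eef_rot: [0.423, 3.113, 0.001]
contact_force: [4.4, 4.4, -2.8]
grip_width: 0.0227
```

```bash
python3 look.py 2
```

```text
6.6 [0.489  0.1002 0.1515] 0.0227 [ 4.45  4.39 -2.85] [ 1.03 -0.43 -0.3 ]
```

View pics/k2.png

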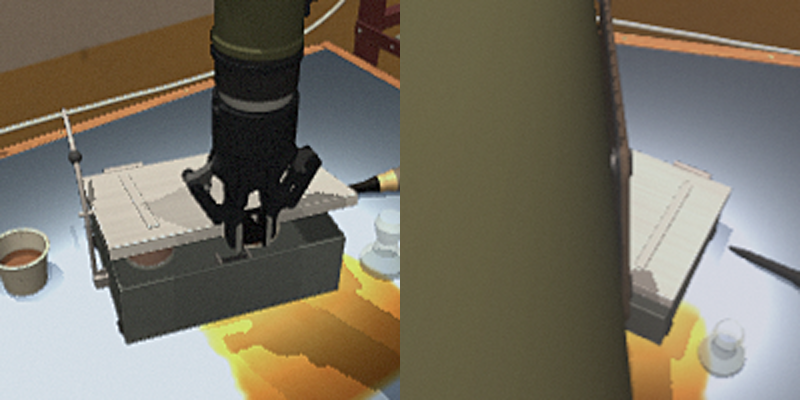

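The cover has come off the catch and is rising with the grip, with small forces. I'll continue along the arc.

Call:
drive_tool([
  [0.32,-0.03,0.92,0],
  [0.31,-0.09,0.91,0],
  [0.34,-0.1,0.89,0],
  [0.38,-0.1,0.88,0],
  [0.41,-0.11,0.86,0],
  [0.44,-0.12,0.84,0],
  [0.48,-0.13,0.82,0],
  [0.51,-0.14,0.8,0],
  [0,0,0,0],
  [0,0,0,0],
])

```text
t: 7.95
tool_pos: [0.5206, 0.0912, 0.2206]
eef_rot: [0.423, 3.113, -0.002]
contact_force: [5.0, 0.0, -6.2]
grip_width: 0.0229
```

```bash
cat > ang.py <<'E'
from cell import manip
import numpy as np
s=manip.read_state();p=np.array(s["tool_pos"]);z0=.0852
d=p-np.array([.4792,.103,z0]);b=d@np.array([.9636,-.2672,0]);r=.2404
print("angle",np.arctan2(d[2],r-b),"r",np.hypot(d[2],r-b),"lat",d@np.array([.2672,.9636,0]))
E
python3 ang.py; python3 look.py 3
```

```text
angle 0.6013757928372495 r 0.23932235163517468 lat -0.0002605730746692977
7.95 [0.5206 0.0912 0.2206] 0.0229 [ 4.98  0.01 -6.17] [ 0.11 -0.79 -0.07]
```

View pics/k3.png

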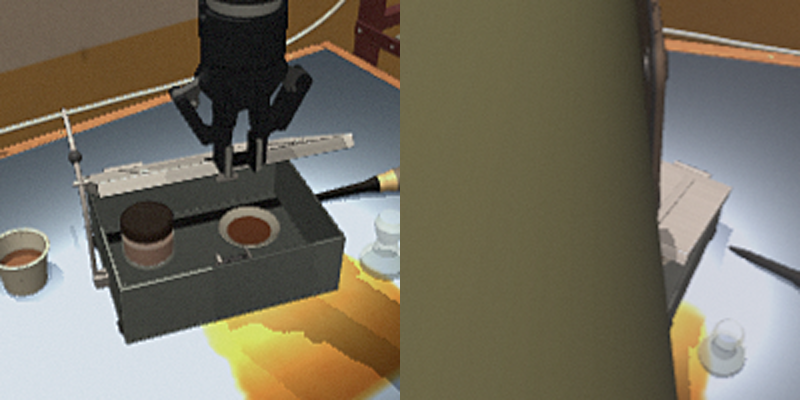

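The angle is about 0.60 and the cover is still held. Next I'll go past balance to about 0.96 and hold.

Call:
drive_tool([
  [0.56,-0.16,0.76,0],
  [0.57,-0.16,0.76,0],
  [0.6,-0.17,0.74,0],
  [0.62,-0.17,0.71,0],
  [0.65,-0.18,0.68,0],
  [0.68,-0.19,0.66,0],
  [0.7,-0.19,0.63,0],
  [0.73,-0.2,0.6,0],
  [0.75,-0.21,0.57,0],
  [0,0,0,0],
])

```text
t: 9.3
tool_pos: [0.5799, 0.0745, 0.2826]
eef_rot: [0.423, 3.112, -0.002]
contact_force: [1.4, -3.9, -7.2]
grip_width: 0.023
```

```bash
python3 ang.py; python3 look.py 4
```

```text
angle 0.9683348319925189 r 0.23958432273751845 lat -0.0005232058160874806
9.3 [0.5799 0.0745 0.2826] 0.023 [ 1.36 -3.93 -7.24] [-1.05 -0.24 -0.13]
```

View pics/k4.png

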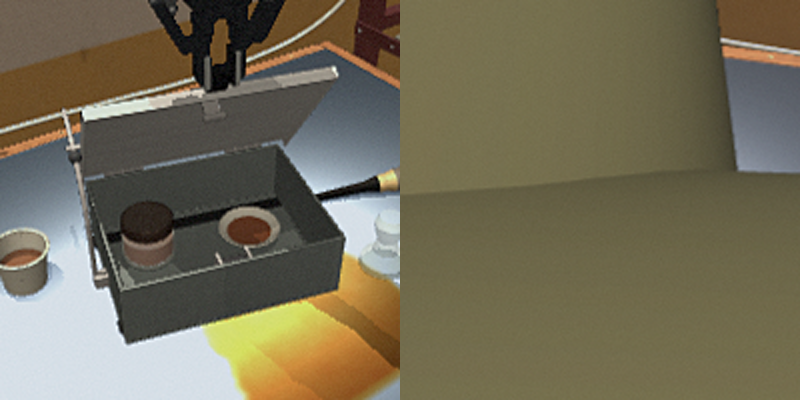

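The scene view shows the cover's front corners at full-image (181,155) and (308,135), with the pin at the stud. I'll check this against the model.

```bash
cat > pred.py <<'E'
from h import *
import sys
z=np.load("f0.npz",allow_pickle=True);S=z["S"].item()
H=np.array([.710,.0356,.089]);ex=np.array([.9636,-.2672,0]);ey=np.array([.2672,.9636,0]);zz=np.array([0,0,1.])
for th in map(float,sys.argv[1:]):
    x=-ex*np.cos(th)+zz*np.sin(th);n=ex*np.sin(th)+zz*np.cos(th)
    print(th,[np.array(proj(S,H+.21*x+sy*.136*ey+o*n)).round(1) for sy in(1,-1) for o in(.002,-.004)])
E
python3 pred.py .7 .75 .8 .85 .9 .95 1 1.05
python3 -c "
import cv2;a=cv2.imread('pics/k4.png')
cv2.imwrite('pics/k4c.png',cv2.resize(a[50:250,50:350],None,fx=2.6,fy=2.6,interpolation=0))"
```

```text
0.7 [array([187.5, 178.4]), array([188.1, 181.5]), array([315.1, 154.3]), array([315.7, 157.1])]
0.75 [array([186.3, 173. ]), array([187. , 176.1]), array([314. , 149.5]), array([314.7, 152.3])]
0.8 [array([185.1, 167.8]), array([185.8, 170.8]), array([312.8, 144.8]), array([313.5, 147.5])]
0.85 [array([184. , 162.5]), array([184.6, 165.5]), array([311.4, 140.1]), array([312.2, 142.8])]
0.9 [array([182.8, 157.5]), array([183.5, 160.3]), array([310. , 135.6]), array([310.8, 138.2])]
0.95 [array([181.6, 152.5]), array([182.3, 155.3]), array([308.5, 131.2]), array([309.4, 133.7])]
1.0 [array([180.4, 147.7]), array([181.1, 150.4]), array([306.9, 126.9]), array([307.9, 129.3])]
1.05 [array([179.3, 143.1]), array([179.9, 145.7]), array([305.3, 122.9]), array([306.3, 125.2])]
```

View pics/k4c.png

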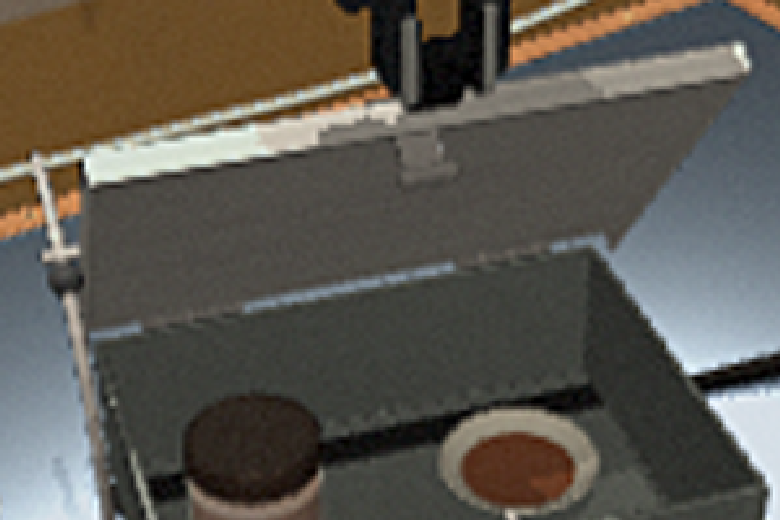

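Kinematics give an angle of about 0.97. The image corners give about 0.93, and the pin sits clearly above the stud, so it's past balance. I'll ease back to about 0.755.

Call:
drive_tool([
  [0,0,0,0],
  [-0.75,0.21,-0.57,0],
  [-0.73,0.2,-0.6,0],
  [-0.7,0.19,-0.63,0],
  [-0.68,0.19,-0.66,0],
  [-0.65,0.18,-0.68,0],
  [-0.2,0.05,-0.22,0],
  [0,0,0,0],
  [0,0,0,0],
  [0,0,0,0],
])

```text
t: 10.65
tool_pos: [0.5423, 0.0852, 0.2503]
eef_rot: [0.422, 3.111, -0.001]
contact_force: [-3.1, -4.4, 4.2]
grip_width: 0.0233
```

```bash
python3 ang.py; python3 look.py 5
python3 -c "
import cv2;a=cv2.imread('pics/k5.png')
cv2.imwrite('pics/k5c.png',cv2.resize(a[50:250,50:350],None,fx=2.6,fy=2.6,interpolation=0))"
```

```text
angle 0.756711648784828 r 0.24047648255512072 lat -0.00034038508308978154
10.65 [0.5423 0.0852 0.2503] 0.0233 [-3.12 -4.45  4.23] [-1.26  0.19 -0.05]
```

View pics/k5c.png

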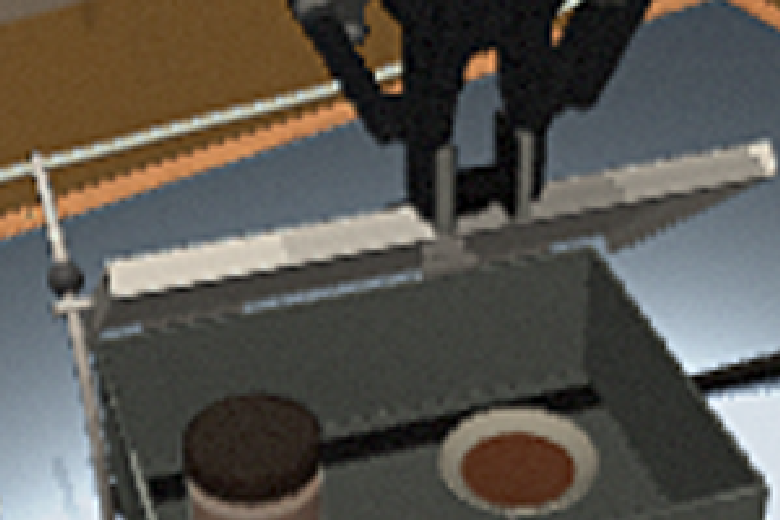

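The pin now sits just below the stud, with the cover corners at full-image (181,175) and (309,152). That gives about 0.72–0.73 from the image and 0.757 from kinematics, both inside the band. I'll do one more hold to confirm it stays still.

Call:
drive_tool([
  [0,0,0,0],
  [0,0,0,0],
  [0,0,0,0],
  [0,0,0,0],
  [0,0,0,0],
  [0,0,0,0],
  [0,0,0,0],
  [0,0,0,0],
  [0,0,0,0],
  [0,0,0,0],
])

```text
t: 12.0
tool_pos: [0.5423, 0.0852, 0.2503]
eef_rot: [0.422, 3.111, -0.001]
contact_force: [-3.8, -5.7, 4.9]
grip_width: 0.0228
```

```bash
python3 ang.py; python3 look.py 6; python3 - <<'E'
import cv2,numpy as np
a=cv2.imread('pics/k5.png').astype(int);b=cv2.imread('pics/k6.png').astype(int)
print((abs(a-b).max(2)>40).sum())
E
```

```text
angle 0.7568181670709729 r 0.2404739116739576 lat -0.0002999238895352113
12.0 [0.5423 0.0852 0.2503] 0.0228 [-3.76 -5.73  4.91] [-1.23  0.28 -0.04]
5
```

View pics/k6.png

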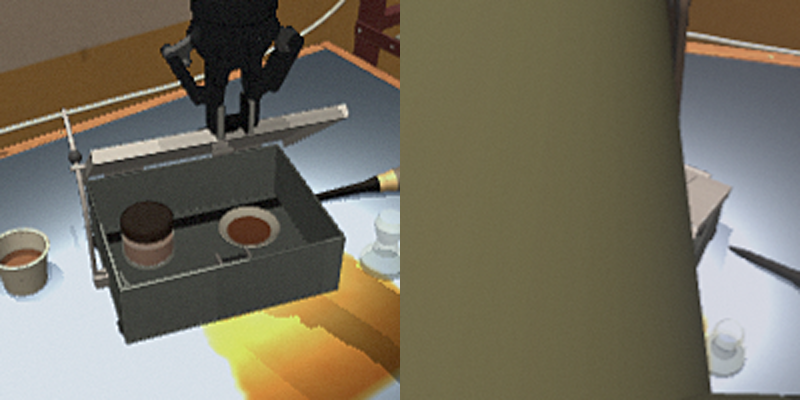

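The picture hasn't changed over 1.3 s. The cover is held still by the lug, and the cup, muller and brush are where they were. I'm handing in.

```bash
python3 -c "
from cell import manip
print(manip.job_done())"
```

```text
the job is handed in; nothing more can be done
None
```

I pinched the lug and pressed the cover shut, with about 24 N felt against the stop. I then raised it past its balance point to about 0.93–0.97 rad, eased it back, and handed the job in at 12 s with the robot still holding it.

- **Final angle:** the tool position gives 0.757 rad, while the cover's corners and the pin below the stud in the image give about 0.72–0.73. The two disagree by about 0.03 rad, but both are inside the 0.66–0.83 band.
- **Past balance:** the same mismatch showed at the top (0.97 from the tool, about 0.93 from the image). Both are above 0.89, and the pin was clearly past the stud.
- **Shut:** the corners were 2–3 pixels lower in the image than my model predicted for fully shut, away from the ajar position.
- **Hold:** nothing moved over the last 1.3 s, and the tool still felt a few newtons.
- **Bystanders:** the cup, muller and brush looked unmoved in the last pictures, but I checked that only by eye.

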